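# Close a pillar die set over its leaning guide rod

### The job

Close the small forming die: take the drilled platen by its handle, lower it square over the tall guide rod and down until it sits flush on both stops with its end hole over the short dowel, then let go. Keep hold of it until it is home and feel your way down without forcing it: never press it on the die set (rod, dowel or stops) with more than 30 N. Leave the other things on the bench where they are.

Things in the scene. Friction and masses are not known exactly. Their poses are not given: they have to be found in the camera images.
- die_base: fixed steel base 240 x 90 x 20 mm; origin: centre of its underside on the bench, x along its length. Rod at x = -80 mm, dowel at x = +80 mm. Stop bars at x = -50 and +50 mm rise to 34 mm above the bench; a lower round concrete mould lies between. Closed, the platen lies on the stops, its underside 34 mm above the bench, its x axis along the base's x axis, its centre over the base's.
- rod_foot (a point): centre of the guide rod's foot, on the base's top, 20 mm above the bench. Straight steel rod, 12 mm diameter, flat tip 170 mm above the bench, its last 2.5 mm bevelled to 9 mm. It is not plumb: its tip stands 3 to 5 mm to one side of the foot, any way. The lean is not measured and the rod does not give: find the tip by feel and shift the platen sideways as it slides (about 0.3 mm per cm).
- dowel_top (a point): centre of the top of the short steel dowel, 44 mm above the bench: 8 mm diameter, its last 6 mm tapering to 3 mm. It stands 10 mm above the stops.
- platen: loose platen, 0.3 to 0.6 kg: aluminium plate 200 x 64 x 10 mm with a brass bush at one end, a plain hole at the other and a dark wooden handle in the middle, lying flat on the bench, handle up. Origin: centre of its underside; x along its length (bush at x = -80 mm, hole at x = +80 mm), z up.
- platen_grip (a point): the point to grasp, in the middle of the wooden handle, 36 mm above the platen's underside (axes as the platen). The handle is an upright block 32 mm along the platen's x, 16 mm across (y, the width to grip), standing from the plate's top (10 mm) to 56 mm above the underside.
- platen_bush (a point): centre of the bush bore's lower mouth, in the platen's underside at x = -80 mm. The bore is 14 mm in diameter (1 mm play all round on the rod), and the bush 28 mm outside and 26 mm tall from the underside. Pressing its mouth hard on the rod tip tilts the platen in the grip, so feel with only a few newtons; it drops over the tip from up to about 1.5 mm off centre.
- platen_hole (a point): centre of the dowel hole's lower mouth, in the platen's underside at x = +80 mm; 12 mm in diameter (2 mm play all round on the dowel).
- bezel_ring: steel ring 36 mm across, 14 mm tall, lying beside the platen; bystander. Origin: centre of its underside.
- stone: pale stone 34 mm across, 13 mm tall, lying beside the die set; bystander. Origin: centre of its underside.
- glass_dome: green glass stone 38 mm across, 15 mm tall; bystander. Origin: centre of its underside.
- oil_jar: amber glass jar 48 mm across, 65 mm tall; bystander. Origin: centre of its underside.
- scraper: thin screwdriver-like hand tool 170 mm long; bystander. Origin: in the tool.
- ring_stock: wooden ring 52 mm across, 22 mm tall; bystander. Origin: centre of its underside.

How it is judged:
By the outcome, as a careful person would: the job done as asked, in the order asked, and still so for the second after the job is handed in, with the robot touching nothing.
It also fails if it takes over 72 s, if anything falls off the work surface, if the arm or the gripper's body presses on something with over 40 N, if the wrist force passes 120 N, or if a joint passes its speed limit or range.

### The arm

A 6-joint arm with a two-finger parallel gripper is mounted at the origin on the work surface. World frame = base frame: x ahead of the robot, y to its left, z up, the work surface at z = 0. Lengths are in m, angles in degrees, forces in N, time in s.
With the tool pointing down it reaches from about 0.375 to 0.9 m from the base axis. Payload 3.1 kg.
Tool frame: the origin (TCP) lies between the finger pads; the fingertips stand 11 mm ahead of it and the grasp point (between the pads) lies 8 mm behind it; z points along the fingers, y is the line along which they close (so a half turn about z gives the same grasp; the last joint's range is limited). The gripper opens to 87 mm and grips with 3 to 60 N. Pads are 19 mm wide; open, the fingers measure 117 mm over their backs; the gripper's body (75 mm by 190 mm) begins 51 mm behind the grasp point.
Start: joints at [-81.675, 30.224, 82.088, -0, 67.689, -10.227], TCP at [0.199, -0.592, 0.234] pointing down, gripper open.
Joint ranges: [-176.69, 176.69], [-43.24, 126.21], [12.49, 139.97], [-82, 262], [0, 151.66], [-163.58, 163.58]. Speed limits (degrees/s): [159.86, 159.86, 180, 180, 180, 180].

### API

Orientations are given as a 3x3 rotation matrix whose columns are the frame's x, y, z axes.
In Python, from rig import bot gives the robot as it stands.
- The arm moves only by the tool apply_moves, never from a script. Its argument "steps" is a list that holds one entry, the list of rows, each a list of 7 numbers: the shift along the tool's x, y, z in cm, then the turn, a rotation vector about the tool's x, y, z in degrees, then the gripper command: -1 is shut, 1 is fully open, values between are in proportion. In form: [[[dx, dy, dz, rx, ry, rz, jaw], ...]]. A call has 1 to 20 rows; each row is the pose to reach, as a shift and turn from the pose commanded when the call began, along the tool's axes at that moment; what a row does not reach only later rows make up. A row lasts 1/8 s, in which the tool goes at most 62.5 mm and 10.7 degrees, less where a joint would pass 70% of its speed; a pose out of reach is approached as far as the arm can. A call with a gripper value outside its range is refused whole. The fingers move at their own pace and stop on an object; the grip force is fixed at half the most. Time passes only in rows, so rows that repeat a pose let the fingers close. It gives the time, the measured TCP pose, the force, the opening and the grip force at its end, in the units of the state.
- bot.read_state(): the state, without advancing time (a new reading comes with each control period).
- bot.capture(name): name is "scene" or "top"; returns the picture (480x640x3 uint8, blue, green, red); there is no depth.
- bot.camera_model(name): a dict with "intrinsics" (3x3 intrinsics, pixels), "R" (3x3) and "t" (3): a world point X has camera coordinates R X + t. Camera axes: x right, y down, z forward; pixel columns grow to the right and rows downward; lengths in m; the calibration is good to about 2 mm. A picture is of the moment at which its call begins. camera_model takes no time and is no camera call.
- bot.hand_in(): hands the job in; it is judged then, once.
The state is a dict: "time_s": time; "joint_positions": joint angles; "qvel": joint speeds; "tau": joint torques, N m; "position": TCP position; "tcp_rot": TCP orientation; "force": force on the tool from outside, world axes, zero at the start; "moment": the same for the moment, N m; "opening": opening from 0.0 (shut) to 1.0 (fully open); "grasp_force": force on a finger pad.
Only numpy, scipy, OpenCV 4.12 (cv2) and the standard library are available. Lean on these libraries where they do the work, as an engineer would, in place of code of your own. Each camera call takes 0.05 s, during which the arm holds its last target. There are 200 camera calls.

## Working session

There is one attempt and no reset: what is moved stays moved. The work goes in short steps, Python scripts to look and compute and a tool call to move; the robot and the scene stay as the last step left them, time stands still between calls to the robot, and variables do not carry over. Pictures are saved under pics/ and viewed, at most 12 in all, crops included, and the job is handed in when it is done.

Besides the shell and the picture viewer there is one more tool, called as name([rows], argument=value, ...), one row to a line, values as JSON. apply_moves: Moves the arm, as the interface text tells. Its arguments: {"type":"object","properties":{"steps":{"type":"array","items":{"type":"array","items":{"type":"array","items":{"type":"number"}}}}},"required":["steps"]}

```bash
mkdir -p pics; cat > h.py <<'E'
import numpy as np,cv2
from rig import bot
def ray(cam,u,v,z):
    m=bot.camera_model(cam);K=np.array(m["intrinsics"]);R=np.array(m["R"]);t=np.array(m["t"])
    d=R.T@np.linalg.inv(K)@[u,v,1];c=-R.T@t
    return c+d*(z-c[2])/d[2]
def proj(cam,X):
    m=bot.camera_model(cam);p=np.array(m["intrinsics"])@(np.array(m["R"])@X+np.array(m["t"]));return p[:2]/p[2]
E
python3 - <<'E'
from h import *
for n in("scene","top"):
    cv2.imwrite(f"pics/{n}0.png",bot.capture(n)); m=bot.camera_model(n);print(n,m, -np.array(m["R"]).T@m["t"])
s=bot.read_state();print(s)
E
```

```text
scene {'intrinsics': array([[620.77458299,   0.        , 312.98923286],
       [  0.        , 620.77458299, 244.23892779],
       [  0.        ,   0.        ,   1.        ]]), 'R': array([[-0.51767849,  0.85547857,  0.01286084],
       [ 0.45732641,  0.28938504, -0.84089765],
       [-0.72309165, -0.42943302, -0.54104135]]), 't': array([ 0.3132456 , -0.22999794,  1.58557682])} [1.413862   0.4794821  0.66042929]
top {'intrinsics': array([[547.87274006,   0.        , 318.22897927],
       [  0.        , 547.87274006, 238.59331187],
       [  0.        ,   0.        ,   1.        ]]), 'R': array([[-2.20990504e-04, -9.99993874e-01,  3.49328221e-03],
       [-9.90150821e-01, -2.70263192e-04, -1.40004568e-01],
       [ 1.40004654e-01, -3.48981592e-03, -9.90144695e-01]]), 't': array([-9.45351750e-05,  5.99360374e-01,  9.83400324e-01])} [0.45577652 0.00349934 1.05762213]
{'time_s': 0.1, 'joint_positions': array([-8.16752043e+01,  3.02718089e+01,  8.21495564e+01,  2.16367353e-04,
        6.76895749e+01, -1.02256714e+01]), 'qvel': array([ 0.030666  , -0.14508112, -0.1525242 , -0.04265613, -0.1419093 ,
       -0.02714674]), 'tau': array([-4.94096766e-04, -4.40985525e+01, -1.77150285e+01,  6.34858129e-02,
        5.33987966e-02, -4.15103693e-05]), 'position': array([ 0.19878869, -0.59186665,  0.23268626]), 'tcp_rot': array([[ 9.48044305e-01,  3.18138207e-01, -2.76885030e-04],
       [ 3.18138138e-01, -9.48042432e-01,  1.91637457e-03],
       [ 3.47173213e-04, -1.90489569e-03, -9.99998125e-01]]), 'force': array([-0.12270783,  0.1906035 , -0.39311075]), 'moment': array([-0.05686307,  0.00380436,  0.02126704]), 'grasp_force': 0.0, 'opening': 1.0000304397334026}
```

View pics/scene0.png

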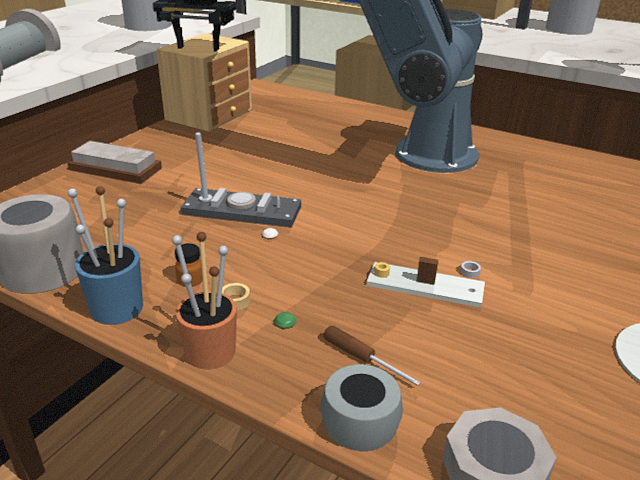

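View pics/top0.png

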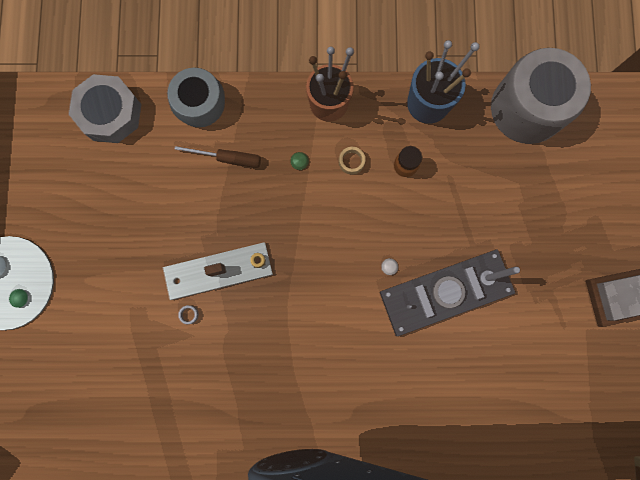

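```bash
python3 - <<'E'
from h import *
a=cv2.imread("pics/top0.png");b=cv2.imread("pics/scene0.png")
def c(im,x,y,w,h,s):return cv2.resize(im[y:y+h,x:x+w],None,fx=s,fy=s,interpolation=cv2.INTER_CUBIC)
cv2.imwrite("pics/c1.png",np.vstack([c(a,155,235,160,60+10,5)[:, :800],np.zeros((10,800,3),np.uint8)])) 
cv2.imwrite("pics/c2.png",c(a,370,240,160,110,5))
cv2.imwrite("pics/c3.png",c(b,170,125,150,110,5))
E
```

```text
(no output)
```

View pics/c1.png

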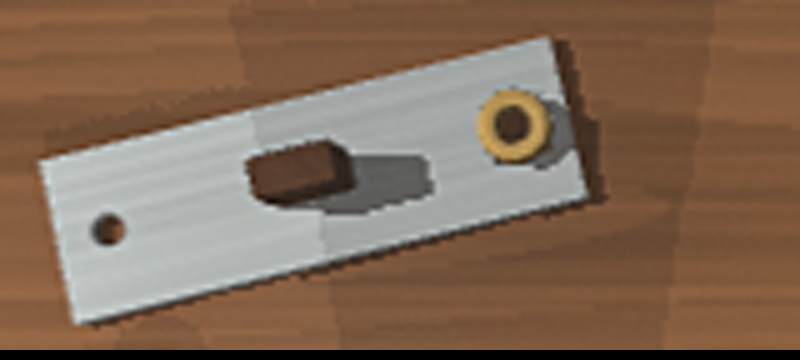

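View pics/c2.png

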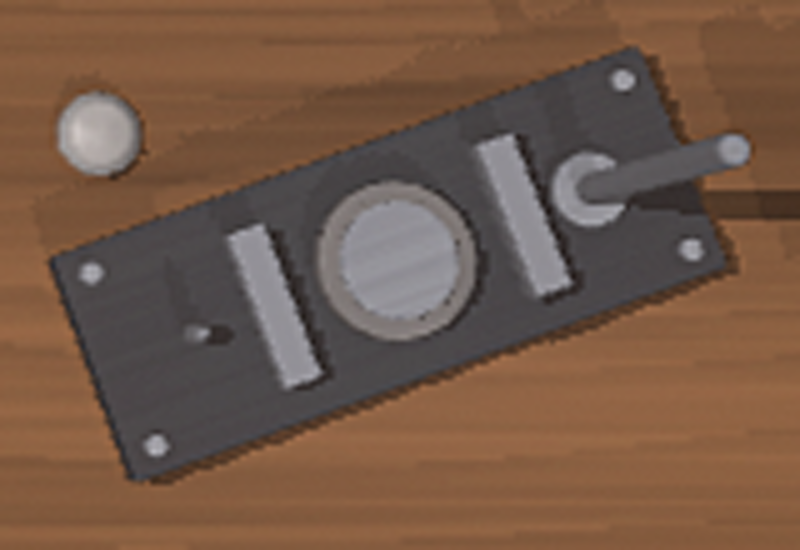

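View pics/c3.png

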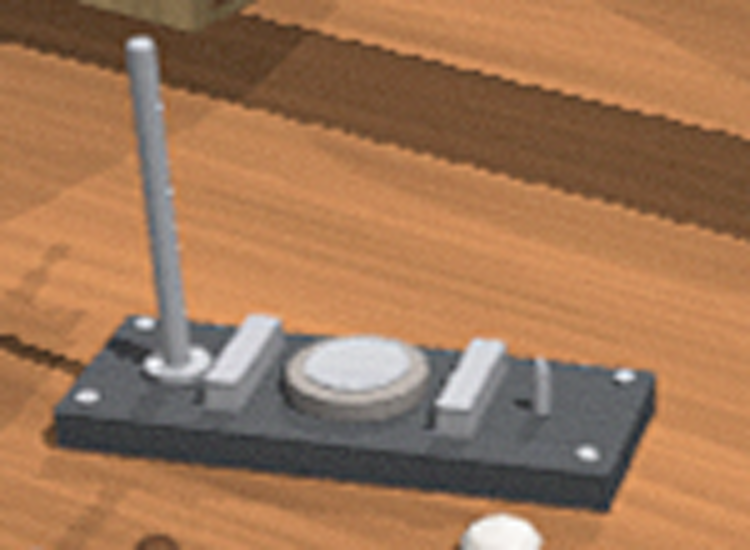

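The top crops show the platen corners at (548,37), (588,200), (75,325), (40,160), with the bush to the right. The die-base corners are at (635,47), (726,268), (132,480), (52,258), with the rod tip at (734,150) and the dowel at (192,330). In the scene crop the rod tip is at (142,43).

```bash
cat > m.py <<'E'
from h import *
def up(p,x,y,s=5): return ((p[0]+.5)/s-.5+x,(p[1]+.5)/s-.5+y)
def fit(names,L,W,z,pts,o):
    P=np.array([ray("top",*up(p,*o),z)[:2] for p in pts])
    # order: -x end first; image-top, image-bottom, then +x end bottom, top
    M=np.array([[-L,-W],[-L,W],[L,W],[L,-W]])/2
    best=None
    for s in(1,-1):
        m=M*[1,s];c=P.mean(0);U,S,V=np.linalg.svd(m.T@(P-c));R=(U@np.diag([1,np.linalg.det(U@V)])@V).T
        r=np.abs(P-c-m@R.T).max()
        if best is None or r<best[0]:best=(r,c,R)
    r,c,R=best
    print(names,"c",c.round(4),"yaw",np.degrees(np.arctan2(R[1,0],R[0,0])).round(2),"res",r.round(4),"sides",np.linalg.norm(P-np.roll(P,-1,0),axis=1).round(4))
    return c,R
E
python3 - <<'E'
from m import *
c,R=fit("platen",.2,.064,.010,[(548,37),(588,200),(75,325),(40,160)],(155,235))
print("bush by top",ray("top",*up((513,126),155,235),.026)[:2]," from fit",c+R@[-.08,0]); print("hole",ray("top",*up((107,230),155,235),.010)[:2],c+R@[.08,0])
print("handle top",ray("top",*up((297,172),155,235),.056)[:2])
c,R=fit("die",.24,.09,.020,[(635,47),(726,268),(132,480),(52,258)],(370,240))
print("foot",c+R@[-.08,0],"collar",ray("top",*up((590,189),370,240),.022)[:2]); print("dowel",ray("top",*up((190,326),370,240),.044)[:2],c+R@[.08,0])
print("tip top",ray("top",*up((734,150),370,240),.17))
f=c+R@[-.08,0]
print("mould",ray("top",*up((400,260),370,240),.03))
# triangulate tip w/ scene, both at z=.17
print("tip scene",ray("scene",*up((142,43),170,125),.17))
for n,L in(("scene",[(130,322),(655,373),(607,507),(58,410)]),):
    print("die scene corners z.02",[ray(n,*up(p,170,125),.02)[:2].round(4) for p in L])
E
```

```text
platen c [0.542 0.193] yaw 103.81 res 0.0005 sides [0.065  0.2    0.0648 0.1997]
bush by top [0.56112211 0.11525503]  from fit [0.56110394 0.1153035 ]
hole [0.52285627 0.27130667] [0.52290312 0.27067627]
handle top [0.54112958 0.19080539]
die c [ 0.5007 -0.2436] yaw 109.48 res 0.0014 sides [0.0895 0.2394 0.0874 0.238 ]
foot [ 0.52737357 -0.3189848 ] collar [ 0.52813913 -0.3206181 ]
dowel [ 0.47623604 -0.16432612] [ 0.47402963 -0.16813911]
tip top [ 0.53047556 -0.32171083  0.17      ]
mould [ 0.50102168 -0.24580825  0.03      ]
tip scene [ 0.5291146  -0.31873539  0.17      ]
die scene corners z.02 [array([ 0.5039, -0.3636]), array([ 0.4192, -0.1439]), array([ 0.5238, -0.1008]), array([ 0.5809, -0.3374])]
```

```bash
cat >> h.py <<'E'
from scipy.spatial.transform import Rotation as Ro
def go(p,yaw,s=None):
    s=s or bot.read_state();R=s["tcp_rot"]; c,n=np.cos(np.radians(yaw)),np.sin(np.radians(yaw))
    T=np.array([[c,n,0],[n,-c,0],[0,0,-1]])
    print("shift cm",(R.T@(np.array(p)-s["position"])*100).round(2),"turn",Ro.from_matrix(R.T@T).as_rotvec(degrees=True).round(2))
def st():
    s=bot.read_state();R=s["tcp_rot"];print("t",round(s["time_s"],2),"p",(s["position"]*1e3).round(2),"F",s["force"].round(2),"M",s["moment"].round(3),"op",round(s["opening"]*87,2),"g",round(s["grasp_force"],1),"yaw",np.degrees(np.arctan2(R[1,0],R[0,0])).round(2),"z",R[:,2].round(4))
E
python3 -c "
from h import *
go([.542,.193,.15],103.8)"
```

```text
shift cm [ 57.5  -63.47   8.41] turn [-7.000e-02 -1.000e-01 -8.525e+01]
```

apply_moves([
  [[28,-31,2,0,0,-42,0],[57.5,-63.5,2,0,0,-85.2,0],[57.5,-63.5,2,0,0,-85.2,0],[57.5,-63.5,2,0,0,-85.2,0],[57.5,-63.5,2,0,0,-85.2,0],[57.5,-63.5,2,0,0,-85.2,0],[57.5,-63.5,2,0,0,-85.2,0],[57.5,-63.5,2,0,0,-85.2,0],[57.5,-63.5,2,0,0,-85.2,0],[57.5,-63.5,2,0,0,-85.2,0],[57.5,-63.5,2,0,0,-85.2,0],[57.5,-63.5,2,0,0,-85.2,0],[57.5,-63.5,2,0,0,-85.2,0],[57.5,-63.5,8,0,0,-85.2,0],[57.5,-63.5,8,0,0,-85.2,0],[57.5,-63.5,8,0,0,-85.2,0],[57.5,-63.5,8,0,0,-85.2,0],[57.5,-63.5,8,0,0,-85.2,0]],
])

```text
time_s: 2.35
position: [0.5426, 0.1913, 0.1552]
tcp_rot: [[-0.236, 0.972, 0.003], [0.972, 0.236, 0.0], [-0.0, 0.002, -1.0]]
force: [-1.0, 0.1, -0.9]
opening: 0.501
grasp_force: 0.0
```

```bash
python3 -c "
from h import *
st();go([.542,.193,.028],103.8)"
```

```text
t 2.35 p [542.63 191.33 155.16] F [-1.01  0.11 -0.91] M [ 0.015 -0.153  0.013] op 43.59 g 0.0 yaw 103.65 z [ 2.5e-03  2.0e-04 -1.0e+00]
shift cm [ 0.18 -0.05 12.72] turn [ 0.14  0.02 -0.15]
```

apply_moves([
  [[0.15,0,5,0,0,-0.1,0],[0.15,0,9,0,0,-0.1,0],[0.15,0,11.5,0,0,-0.1,0],[0.15,0,12.5,0,0,-0.1,0],[0.15,0,12.5,0,0,-0.1,0],[0.15,0,12.5,0,0,-0.1,0],[0.15,0,12.5,0,0,-0.1,-1],[0.15,0,12.5,0,0,-0.1,-1],[0.15,0,12.5,0,0,-0.1,-1],[0.15,0,12.5,0,0,-0.1,-1],[0.15,0,12.5,0,0,-0.1,-1],[0.15,0,12.5,0,0,-0.1,-1]],
])

```text
time_s: 3.85
position: [0.5419, 0.194, 0.0288]
tcp_rot: [[-0.24, 0.971, 0.001], [0.971, 0.24, 0.0], [-0.0, 0.001, -1.0]]
force: [0.5, 0.6, 1.8]
opening: 0.188
grasp_force: 30.0
```

```bash
python3 -c "
from h import *
st()"
```

```text
t 3.85 p [541.9  194.01  28.76] F [0.54 0.56 1.81] M [ 0.057 -0.137  0.057] op 16.33 g 30.0 yaw 103.86 z [ 6.e-04  1.e-04 -1.e+00]
```

```bash
python3 - <<'E'
from m import *
go([.503,-.2437,.24],109.3)
B=np.array([ray("top",*up(p,370,240),.021)[:2] for p in[(623,80),(692,250),(156,445),(91,272)]])
c=B.mean(0);d=(B[2]+B[3]-B[0]-B[1]);w=B[0]+B[3]-B[1]-B[2]
print(B.round(4),c,np.degrees(np.arctan2(d[1],d[0])),np.degrees(np.arctan2(w[1],w[0])))
# collar & dowel in scene
print("collar",ray("scene",*up((178,364),170,125),.022)[:2],"dowel top",ray("scene",*up((542,362),170,125),.044)[:2])
E
```

```text
shift cm [-41.57 -14.25 -21.13] turn [ 0.04  0.   -5.44]
[[ 0.5697 -0.3353]
 [ 0.5052 -0.3585]
 [ 0.4325 -0.1544]
 [ 0.4969 -0.1313]] [ 0.50109141 -0.24486968] 109.61278079059979 19.757771358127258
collar [ 0.52544618 -0.31859025] dowel top [ 0.47367192 -0.16519707]
```

apply_moves([
  [[0,0,-2,0,0,0,-1],[0,0,-7,0,0,0,-1],[0,0,-13,0,0,0,-1],[0,0,-18,0,0,0,-1],[0,0,-21.2,0,0,0,-1],[0,0,-21.2,0,0,0,-1],[0,0,-21.2,0,0,0,-1],[0,0,-21.2,0,0,0,-1]],
])

```text
time_s: 4.85
position: [0.5399, 0.1936, 0.2378]
tcp_rot: [[-0.239, 0.971, -0.006], [0.971, 0.239, -0.001], [0.001, -0.006, -1.0]]
force: [0.1, 0.5, -5.9]
opening: 0.182
grasp_force: 30.0
```

```bash
python3 -c "
from h import *
st();go([.503,-.2437,.24],109.3)"
```

```text
t 4.85 p [539.87 193.62 237.76] F [ 0.08  0.51 -5.91] M [ 0.025 -0.062 -0.011] op 15.8 g 30.0 yaw 103.85 z [-5.8e-03 -9.0e-04 -1.0e+00]
shift cm [-41.58 -14.05  -0.16] turn [-0.33 -0.05 -5.45]
```

apply_moves([
  [[-20,-7,0,-0.3,0,-3,-1],[-41.6,-14.1,0,-0.3,0,-5.75,-1],[-41.6,-14.1,0,-0.3,0,-5.75,-1],[-41.6,-14.1,0,-0.3,0,-5.75,-1],[-41.6,-14.1,0,-0.3,0,-5.75,-1],[-41.6,-14.1,0,-0.3,0,-5.75,-1],[-41.6,-14.1,0,-0.3,0,-5.75,-1],[-41.6,-14.1,0,-0.3,0,-5.75,-1],[-41.6,-14.1,0,-0.3,0,-5.75,-1],[-41.6,-14.1,0,-0.3,0,-5.75,-1],[-41.6,-14.1,0,-0.3,0,-5.75,-1],[-41.6,-14.1,0,-0.3,0,-5.75,-1],[-41.6,-14.1,0,-0.3,0,-5.75,-1]],
])

```text
time_s: 6.48
position: [0.5045, -0.2432, 0.2407]
tcp_rot: [[-0.336, 0.942, 0.005], [0.942, 0.336, 0.001], [-0.0, 0.005, -1.0]]
force: [0.3, -0.8, -5.3]
opening: 0.184
grasp_force: 30.0
```

```bash
python3 - <<'E'
from h import *
st();go([.5026,-.2439,.24],109.6)
def c(im,x,y,w,h,s):return cv2.resize(im[y:y+h,x:x+w],None,fx=s,fy=s,interpolation=cv2.INTER_CUBIC)
a=bot.capture("top");b=bot.capture("scene");cv2.imwrite("pics/top1.png",a);cv2.imwrite("pics/scene1.png",b)
u,v=proj("scene",np.array([.53,-.32,.19])).astype(int);print(u,v)
u2,v2=proj("top",np.array([.53,-.32,.2])).astype(int);print(u2,v2)
cv2.imwrite("pics/c4.png",np.hstack([c(b,u-40,v-60,100,120,4),c(a,u2-60,v2-60,100,120,4)]))
E
```

```text
t 6.47 p [ 504.49 -243.24  240.7 ] F [ 0.28 -0.84 -5.26] M [-0.02  -0.069 -0.001] op 16.01 g 30.0 yaw 109.66 z [ 0.0052  0.0013 -1.    ]
shift cm [ 0.   -0.2   0.07] turn [0.31 0.03 0.06]
196 123
522 268
```

View pics/c4.png

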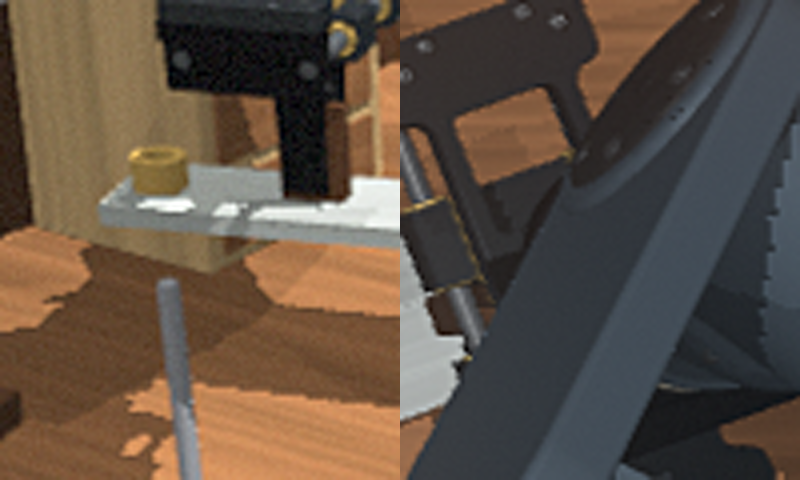

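The scene crop shows the bush top centre at (160,156) and the rod tip at (169,284). The top camera's view is blocked by the arm.

```bash
python3 - <<'E'
from m import *
b=ray("scene",*up((160,156),156,63,4),.2379);t=ray("scene",*up((169,283),156,63,4),.17)
p=bot.read_state()["position"];R=bot.read_state()["tcp_rot"]
print(b,t,t-b,"bush in tool",R.T@(b-p),"tip-bush tool cm",R.T@(t-b)*100)
E
```

```text
[ 0.53297198 -0.31379894  0.2379    ] [ 0.52994454 -0.31836205  0.17      ] [-0.00302744 -0.00456311 -0.0679    ] bush in tool [-0.07579391  0.00327956  0.00283329] tip-bush tool cm [-0.3246574  -0.47451651  6.78773934]
```

apply_moves([
  [[-0.24,-0.25,0,0.3,0,0,-1],[-0.24,-0.25,1.5,0.3,0,0,-1],[-0.24,-0.25,3,0.3,0,0,-1],[-0.24,-0.25,3.6,0.3,0,0,-1],[-0.24,-0.25,3.7,0.3,0,0,-1],[-0.24,-0.25,3.7,0.3,0,0,-1],[-0.24,-0.25,3.7,0.3,0,0,-1],[-0.24,-0.25,3.7,0.3,0,0,-1]],
])

```text
time_s: 7.58
position: [0.5032, -0.2469, 0.204]
tcp_rot: [[-0.335, 0.942, 0.001], [0.942, 0.335, -0.001], [-0.001, 0.001, -1.0]]
force: [0.2, 1.1, -5.3]
opening: 0.183
grasp_force: 30.0
```

```bash
python3 - <<'E'
from h import *
st();go([.5029,-.2463,.20],109.6)
def c(im,x,y,w,h,s):return cv2.resize(im[y:y+h,x:x+w],None,fx=s,fy=s,interpolation=cv2.INTER_CUBIC)
b=bot.capture("scene");cv2.imwrite("pics/scene2.png",b)
cv2.imwrite("pics/c5.png",c(b,170,90,80,60,8))
E
```

```text
t 7.58 p [ 503.16 -246.94  203.97] F [ 0.17  1.08 -5.34] M [ 0.021 -0.098  0.017] op 15.88 g 30.0 yaw 109.6 z [ 9.e-04 -8.e-04 -1.e+00]
shift cm [ 0.07 -0.    0.4 ] turn [0.03 0.06 0.  ]
```

View pics/c5.png

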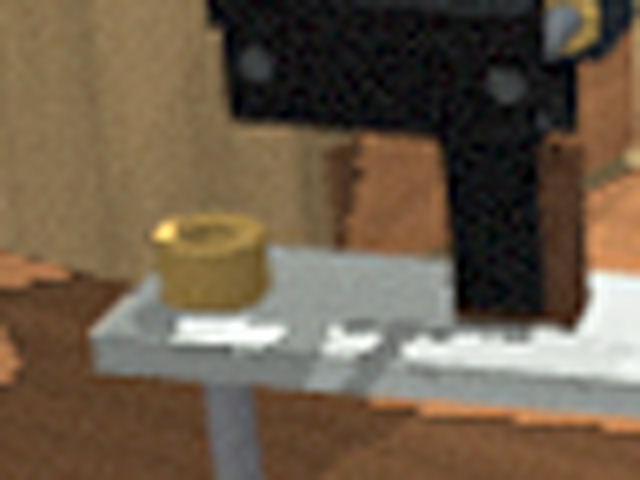

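```bash
python3 - <<'E'
from m import *
s=bot.read_state();z=s["position"][2]-.0288+.026
t=ray("scene",*up((227,354),170,90,8),.17)
for y in (230,234,238):
    b=ray("scene",*up((212,y),170,90,8),z); d=t-b
    print(y,d*1e3,"lat",d@[-.518,.855,0]*1e3,"depth",d@[-.855,-.518,0]*1e3,"tool",s["tcp_rot"].T@d*1e3)
E
```

```text
230 [  2.61550546   3.48717277 -31.10966735] lat 1.6267008886111702 depth -4.042612665198634 tool [ 2.43557083  3.62118141 31.10896471]
234 [  0.55825454   1.75053042 -31.10966735] lat 1.2075276557783339 depth -1.3840823841214458 tool [ 1.48979274  1.10052439 31.10878929]
238 [-1.49154997e+00  2.01740042e-02 -3.11096673e+01] lat 0.7898716602967776 depth 1.264825093957995 tool [ 0.54743798 -1.41100887 31.10861451]
```

apply_moves([
  [[0.07,0,0.2,0,0,0,-1],[0.07,0,0.4,0,0,0,-1],[0.07,0,0.5,0,0,0,-1],[0.07,0,0.55,0,0,0,-1],[0.07,0,0.6,0,0,0,-1],[0.07,0,0.6,0,0,0,-1]],
])

```text
time_s: 8.38
position: [0.5027, -0.2461, 0.1975]
tcp_rot: [[-0.335, 0.942, 0.0], [0.942, 0.335, -0.0], [-0.0, -0.0, -1.0]]
force: [0.7, 0.3, -5.7]
opening: 0.183
grasp_force: 30.0
```

```bash
python3 -c "
from h import *
st()"
```

```text
t 8.38 p [ 502.71 -246.13  197.5 ] F [ 0.7   0.31 -5.7 ] M [ 0.049 -0.124 -0.045] op 15.95 g 30.0 yaw 109.6 z [ 0.e+00 -2.e-04 -1.e+00]
```

apply_moves([
  [[0,0,0.06,0,0,0,-1],[0,0,0.12,0,0,0,-1],[0,0,0.15,0,0,0,-1],[0,0,0.15,0,0,0,-1]],
])

```text
time_s: 8.88
position: [0.5029, -0.2463, 0.196]
tcp_rot: [[-0.336, 0.942, 0.001], [0.942, 0.336, -0.001], [-0.001, 0.0, -1.0]]
force: [-0.3, -0.6, -5.1]
opening: 0.183
grasp_force: 30.0
```

```bash
python3 -c "
from h import *
st()"
```

```text
t 8.88 p [ 502.91 -246.31  196.04] F [-0.29 -0.62 -5.07] M [ 0.038 -0.278  0.02 ] op 15.96 g 30.0 yaw 109.61 z [ 6.e-04 -6.e-04 -1.e+00]
```

apply_moves([
  [[0,0,0.06,0,0,0,-1],[0,0,0.12,0,0,0,-1],[0,0,0.15,0,0,0,-1],[0,0,0.15,0,0,0,-1]],
])

```text
time_s: 9.38
position: [0.5029, -0.2463, 0.1946]
tcp_rot: [[-0.336, 0.942, 0.001], [0.942, 0.336, -0.001], [-0.001, 0.0, -1.0]]
force: [1.0, -0.5, -4.8]
opening: 0.181
grasp_force: 30.0
```

```bash
python3 -c "
from h import *
st()"
```

```text
t 9.38 p [ 502.91 -246.25  194.61] F [ 1.   -0.54 -4.81] M [-0.033 -0.22   0.083] op 15.74 g 30.0 yaw 109.61 z [ 5.e-04 -5.e-04 -1.e+00]
```

apply_moves([
  [[0,0,0.1,0,0,0,-1],[0,0,0.2,0,0,0,-1],[0,0,0.3,0,0,0,-1],[0,0,0.3,0,0,0,-1],[0,0,0.3,0,0,0,-1]],
])

```text
time_s: 10.0
position: [0.5027, -0.2461, 0.1915]
tcp_rot: [[-0.335, 0.942, 0.0], [0.942, 0.335, -0.0], [-0.0, 0.0, -1.0]]
force: [1.2, -0.3, -5.6]
opening: 0.181
grasp_force: 30.0
```

```bash
python3 - <<'E'
from h import *
st()
b=bot.capture("scene")
cv2.imwrite("pics/c6.png",cv2.resize(b[90:150,170:250],None,fx=8,fy=8,interpolation=cv2.INTER_CUBIC))
E
```

```text
t 10.0 p [ 502.74 -246.14  191.49] F [ 1.24 -0.25 -5.58] M [-0.075 -0.38   0.046] op 15.71 g 30.0 yaw 109.6 z [ 1.e-04 -2.e-04 -1.e+00]
```

View pics/c6.png

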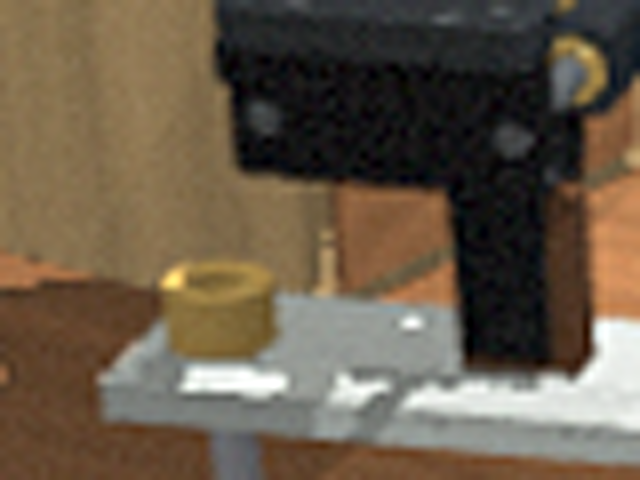

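apply_moves([
  [[0,0,0.25,0,0,0,-1],[0,-0.01,0.5,0,0,0,-1],[0.01,-0.01,0.75,0,0,0,-1],[0.01,-0.02,1,0,0,0,-1],[0.01,-0.02,1,0,0,0,-1],[0.01,-0.02,1,0,0,0,-1]],
])

```text
time_s: 10.8
position: [0.5024, -0.246, 0.1814]
tcp_rot: [[-0.335, 0.942, -0.0], [0.942, 0.335, 0.0], [0.0, -0.0, -1.0]]
force: [1.5, 0.5, -6.6]
opening: 0.178
grasp_force: 30.0
```

```bash
cat >> h.py <<'E'
def st2():
    st();s=bot.read_state();print("tool F",(s["tcp_rot"].T@s["force"]).round(2),"M",(s["tcp_rot"].T@s["moment"]).round(3))
E
python3 -c "
from h import *
st2()"
```

```text
t 10.8 p [ 502.4  -246.04  181.37] F [ 1.53  0.49 -6.6 ] M [-0.054 -0.408  0.097] op 15.44 g 30.0 yaw 109.6 z [-2.e-04  1.e-04 -1.e+00]
tool F [-0.06  1.61  6.6 ] M [-0.367 -0.188 -0.097]
```

apply_moves([
  [[0,0.05,0,0,0,0,-1],[0,0.05,0.25,0,0,0,-1],[0,0.05,0.5,0,0,0,-1],[0,0.05,0.75,0,0,0,-1],[0,0.05,1,0,0,0,-1],[0,0.05,1,0,0,0,-1],[0,0.05,1,0,0,0,-1]],
])

```text
time_s: 11.68
position: [0.5028, -0.2458, 0.1713]
tcp_rot: [[-0.335, 0.942, -0.0], [0.942, 0.335, 0.0], [0.0, -0.0, -1.0]]
force: [0.8, -0.4, -6.6]
opening: 0.179
grasp_force: 30.0
```

```bash
python3 -c "
from h import *
st2()"
```

```text
t 11.68 p [ 502.78 -245.77  171.33] F [ 0.78 -0.37 -6.64] M [ 0.016 -0.34   0.072] op 15.57 g 30.0 yaw 109.6 z [-5.e-04  3.e-04 -1.e+00]
tool F [-0.61  0.62  6.64] M [-0.325 -0.099 -0.073]
```

apply_moves([
  [[0,0.03,0,0,0,0,-1],[0,0.03,0.25,0,0,0,-1],[0,0.03,0.5,0,0,0,-1],[0,0.03,0.75,0,0,0,-1],[0,0.03,1,0,0,0,-1],[0,0.03,1,0,0,0,-1],[0,0.03,1,0,0,0,-1]],
])

```text
time_s: 12.55
position: [0.5031, -0.2457, 0.1614]
tcp_rot: [[-0.335, 0.942, -0.0], [0.942, 0.335, 0.0], [0.0, -0.0, -1.0]]
force: [0.1, -0.7, -4.9]
opening: 0.184
grasp_force: 30.0
```

```bash
python3 -c "
from h import *
st2()"
```

```text
t 12.55 p [ 503.07 -245.7   161.37] F [ 0.09 -0.74 -4.92] M [ 0.059 -0.197  0.02 ] op 15.99 g 30.0 yaw 109.6 z [-4.e-04  2.e-04 -1.e+00]
tool F [-0.73 -0.17  4.92] M [-0.205 -0.011 -0.02 ]
```

apply_moves([
  [[0,0,0.3,0,0,0,-1],[0,0,0.6,0,0,0,-1],[0,0,0.9,0,0,0,-1],[0,0,1.2,0,0,0,-1],[0,0,1.5,0,0,0,-1],[0,0,1.5,0,0,0,-1],[0,0,1.5,0,0,0,-1]],
])

```text
time_s: 13.42
position: [0.5032, -0.2458, 0.1465]
tcp_rot: [[-0.335, 0.942, -0.0], [0.942, 0.335, -0.0], [-0.0, -0.0, -1.0]]
force: [0.3, 0.5, -5.6]
opening: 0.181
grasp_force: 30.0
```

```bash
python3 -c "
from h import *
st2()"
```

```text
t 13.43 p [ 503.17 -245.8   146.49] F [ 0.28  0.49 -5.57] M [ 0.027 -0.164  0.015] op 15.78 g 30.0 yaw 109.6 z [-1.e-04 -1.e-04 -1.e+00]
tool F [0.36 0.43 5.57] M [-0.163 -0.03  -0.015]
```

Clear; continuing down.

apply_moves([
  [[0,0,0.3,0,0,0,-1],[0,0,0.6,0,0,0,-1],[0,0,0.9,0,0,0,-1],[0,0,1.2,0,0,0,-1],[0,0,1.5,0,0,0,-1],[0,0,1.5,0,0,0,-1],[0,0,1.5,0,0,0,-1]],
])

```text
time_s: 14.3
position: [0.5033, -0.2459, 0.1315]
tcp_rot: [[-0.335, 0.942, 0.0], [0.942, 0.335, -0.0], [-0.0, 0.0, -1.0]]
force: [-0.1, 0.1, -5.6]
opening: 0.184
grasp_force: 30.0
```

```bash
python3 -c "
from h import *
st2()"
```

```text
t 14.3 p [ 503.29 -245.88  131.54] F [-0.11  0.11 -5.6 ] M [ 0.076 -0.098 -0.025] op 15.99 g 30.0 yaw 109.6 z [ 1.e-04 -3.e-04 -1.e+00]
tool F [ 0.14 -0.07  5.6 ] M [-0.118  0.038  0.025]
```

apply_moves([
  [[0,-0.01,0.3,0,0,0,-1],[0,-0.01,0.6,0,0,0,-1],[0,-0.02,0.9,0,0,0,-1],[0,-0.03,1.2,0,0,0,-1],[0,-0.03,1.5,0,0,0,-1],[0,-0.03,1.5,0,0,0,-1],[0,-0.03,1.5,0,0,0,-1]],
])

```text
time_s: 15.18
position: [0.503, -0.246, 0.1165]
tcp_rot: [[-0.335, 0.942, 0.0], [0.942, 0.335, -0.0], [-0.0, 0.0, -1.0]]
force: [-0.6, -0.4, -5.3]
opening: 0.179
grasp_force: 30.0
```

```bash
python3 -c "
from h import *
st2()"
```

```text
t 15.18 p [ 503.02 -246.    116.55] F [-0.6  -0.42 -5.28] M [ 0.004 -0.164  0.031] op 15.55 g 30.0 yaw 109.6 z [ 2.e-04 -3.e-04 -1.e+00]
tool F [-0.19 -0.71  5.28] M [-0.156 -0.051 -0.031]
```

apply_moves([
  [[0,-0.01,0.3,0,0,0,-1],[0,-0.02,0.6,0,0,0,-1],[0,-0.02,0.9,0,0,0,-1],[0,-0.03,1.2,0,0,0,-1],[0,-0.03,1.5,0,0,0,-1],[0,-0.03,1.5,0,0,0,-1],[0,-0.03,1.5,0,0,0,-1]],
])

```text
time_s: 16.05
position: [0.5026, -0.246, 0.1015]
tcp_rot: [[-0.335, 0.942, -0.0], [0.942, 0.335, -0.0], [-0.0, -0.0, -1.0]]
force: [0.2, 0.6, -6.6]
opening: 0.182
grasp_force: 30.0
```

```bash
python3 -c "
from h import *
st2()"
```

```text
t 16.05 p [ 502.63 -245.99  101.49] F [ 0.17  0.62 -6.63] M [ 0.122 -0.108 -0.011] op 15.87 g 30.0 yaw 109.6 z [-1.e-04 -1.e-04 -1.e+00]
tool F [0.52 0.37 6.63] M [-0.142  0.078  0.011]
```

apply_moves([
  [[0.02,-0.01,0.3,0,0,0,-1],[0.03,-0.01,0.6,0,0,0,-1],[0.03,-0.02,0.9,0,0,0,-1],[0.03,-0.02,1.2,0,0,0,-1],[0.03,-0.02,1.2,0,0,0,-1],[0.03,-0.02,1.2,0,0,0,-1]],
])

```text
time_s: 16.8
position: [0.5022, -0.2457, 0.0894]
tcp_rot: [[-0.335, 0.942, -0.0], [0.942, 0.335, 0.0], [0.0, -0.0, -1.0]]
force: [-0.6, 0.3, -5.5]
opening: 0.18
grasp_force: 30.0
```

```bash
python3 -c "
from h import *
st2()"
```

```text
t 16.8 p [ 502.22 -245.71   89.39] F [-0.57  0.31 -5.47] M [ 0.171 -0.055 -0.016] op 15.65 g 30.0 yaw 109.6 z [-4.e-04  2.e-04 -1.e+00]
tool F [ 0.48 -0.43  5.47] M [-0.109  0.142  0.016]
```

apply_moves([
  [[0.04,-0.01,0.1,0,0,0,-1],[0.07,-0.02,0.3,0,0,0,-1],[0.08,-0.03,0.6,0,0,0,-1],[0.08,-0.03,0.9,0,0,0,-1],[0.08,-0.03,1.1,0,0,0,-1],[0.08,-0.03,1.1,0,0,0,-1],[0.08,-0.03,1.1,0,0,0,-1]],
])

```text
time_s: 17.68
position: [0.5019, -0.2452, 0.0786]
tcp_rot: [[-0.336, 0.942, 0.0], [0.942, 0.336, -0.0], [-0.0, 0.0, -1.0]]
force: [0.1, 0.4, -5.5]
opening: 0.178
grasp_force: 30.0
```

```bash
python3 - <<'E'
from h import *
st2()
b=bot.capture("scene");cv2.imwrite("pics/scene3.png",b)
cv2.imwrite("pics/c7.png",cv2.resize(b[150:230,170:310],None,fx=5.7,fy=5.7,interpolation=cv2.INTER_CUBIC))
E
```

```text
t 17.68 p [ 501.91 -245.23   78.55] F [ 0.12  0.39 -5.5 ] M [ 0.03  -0.105 -0.018] op 15.51 g 30.0 yaw 109.6 z [ 2.e-04 -3.e-04 -1.e+00]
tool F [0.33 0.25 5.5 ] M [-0.109 -0.007  0.018]
```

View pics/c7.png

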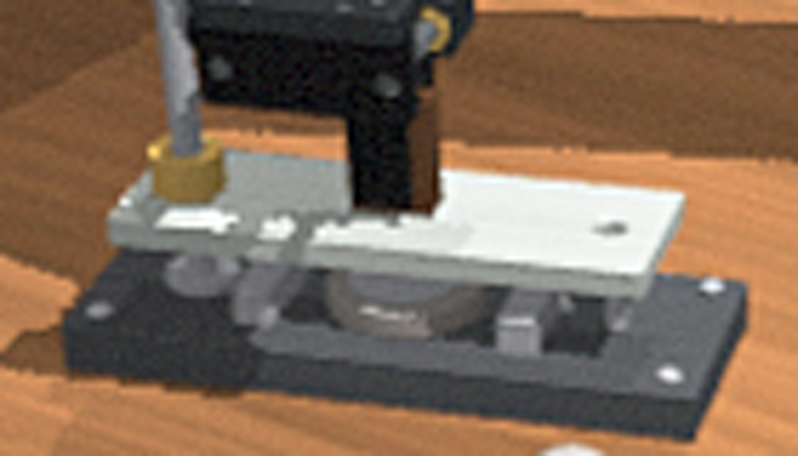

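The picture shows the platen level on the rod, its hole at (612,229) above the dowel, whose top projects to (616,269).

```bash
python3 - <<'E'
from m import *
s=bot.read_state()
h=ray("scene",*up((612,229),170,150,5.7),s["position"][2]-.0288+.010)
d=ray("scene",*up((542,361),170,125),.044);print(h,d,"tool mm",s["tcp_rot"].T@(d-h)*1e3)
E
```

```text
[ 0.47289378 -0.16798085  0.05979704] [ 0.47294828 -0.16568319  0.044     ] tool mm [ 2.1530732   0.82050257 15.79619713]
```

apply_moves([
  [[0.04,0,0.2,0,0,0,-1],[0.05,0,0.4,0,0,0,-1],[0.05,0,0.6,0,0,0,-1],[0.05,0,0.8,0,0,0,-1],[0.05,0,0.8,0,0,0,-1],[0.05,0,0.8,0,0,0,-1]],
])

```text
time_s: 18.48
position: [0.5017, -0.2447, 0.0705]
tcp_rot: [[-0.336, 0.942, 0.0], [0.942, 0.336, -0.0], [-0.0, -0.0, -1.0]]
force: [0.0, -0.3, -5.6]
opening: 0.18
grasp_force: 30.0
```

```bash
python3 -c "
from h import *
st2()"
```

```text
t 18.48 p [ 501.69 -244.71   70.54] F [ 0.02 -0.26 -5.65] M [ 0.06  -0.114 -0.012] op 15.64 g 30.0 yaw 109.61 z [ 1.e-04 -2.e-04 -1.e+00]
tool F [-0.25 -0.07  5.65] M [-0.128  0.018  0.012]
```

apply_moves([
  [[0,0,0.1,0,0,0,-1],[0,0,0.2,0,0,0,-1],[0,0,0.3,0,0,0,-1],[0,0,0.4,0,0,0,-1],[0,0,0.4,0,0,0,-1],[0,0,0.4,0,0,0,-1]],
])

```text
time_s: 19.23
position: [0.5017, -0.2447, 0.0665]
tcp_rot: [[-0.335, 0.942, 0.0], [0.942, 0.335, -0.0], [-0.0, 0.0, -1.0]]
force: [-0.3, -0.3, -5.4]
opening: 0.182
grasp_force: 30.0
```

```bash
python3 -c "
from h import *
st2()"
```

```text
t 19.23 p [ 501.71 -244.74   66.54] F [-0.33 -0.33 -5.39] M [-0.01  -0.1   -0.013] op 15.87 g 30.0 yaw 109.6 z [ 1.e-04 -3.e-04 -1.e+00]
tool F [-0.2  -0.43  5.39] M [-0.091 -0.043  0.013]
```

apply_moves([
  [[0,0,0.1,0,0,0,-1],[0,0,0.2,0,0,0,-1],[0,0,0.3,0,0,0,-1],[0,0,0.33,0,0,0,-1],[0,0,0.33,0,0,0,-1]],
])

```text
time_s: 19.85
position: [0.5017, -0.2447, 0.0634]
tcp_rot: [[-0.335, 0.942, 0.0], [0.942, 0.335, -0.0], [-0.0, 0.0, -1.0]]
force: [-0.6, 0.7, -3.2]
opening: 0.176
grasp_force: 30.0
```

```bash
python3 -c "
from h import *
st2()"
```

```text
t 19.85 p [ 501.65 -244.71   63.36] F [-0.59  0.67 -3.24] M [ 0.085 -0.066  0.016] op 15.29 g 30.0 yaw 109.6 z [ 1.e-04 -3.e-04 -1.e+00]
tool F [ 0.83 -0.33  3.24] M [-0.09   0.058 -0.016]
```

Contact is starting (the load has dropped from 5.5 N to 3.2 N). I'll creep down the last fraction.

apply_moves([
  [[0,0,0.02,0,0,0,-1],[0,0,0.04,0,0,0,-1],[0,0,0.04,0,0,0,-1]],
])

```text
time_s: 20.23
position: [0.5017, -0.2446, 0.0632]
tcp_rot: [[-0.336, 0.942, 0.0], [0.942, 0.336, -0.0], [-0.0, 0.0, -1.0]]
force: [-1.4, 1.2, 1.3]
opening: 0.18
grasp_force: 30.0
```

```bash
python3 -c "
from h import *
st2()"
```

```text
t 20.23 p [ 501.66 -244.61   63.19] F [-1.39  1.21  1.31] M [ 0.082  0.075 -0.038] op 15.64 g 30.0 yaw 109.61 z [ 1.e-04 -3.e-04 -1.e+00]
tool F [ 1.6  -0.9  -1.31] M [0.043 0.103 0.038]
```

apply_moves([
  [[0,0,0.03,0,0,0,-1],[0,0,0.05,0,0,0,-1],[0,0,0.05,0,0,0,-1]],
])

```text
time_s: 20.6
position: [0.5015, -0.2444, 0.0628]
tcp_rot: [[-0.336, 0.942, -0.0], [0.942, 0.336, 0.0], [0.0, -0.0, -1.0]]
force: [-2.8, 3.5, 5.4]
opening: 0.182
grasp_force: 30.0
```

```bash
python3 - <<'E'
from h import *
st2()
b=bot.capture("scene");cv2.imwrite("pics/scene3.png",b)
cv2.imwrite("pics/c8.png",cv2.resize(b[150:230,170:310],None,fx=5.7,fy=5.7,interpolation=cv2.INTER_CUBIC))
E
```

```text
t 20.6 p [ 501.55 -244.44   62.79] F [-2.84  3.53  5.42] M [ 0.206  0.196 -0.005] op 15.83 g 30.0 yaw 109.61 z [-1.e-04  0.e+00 -1.e+00]
tool F [ 4.28 -1.5  -5.42] M [0.116 0.26  0.005]
```

View pics/c8.png

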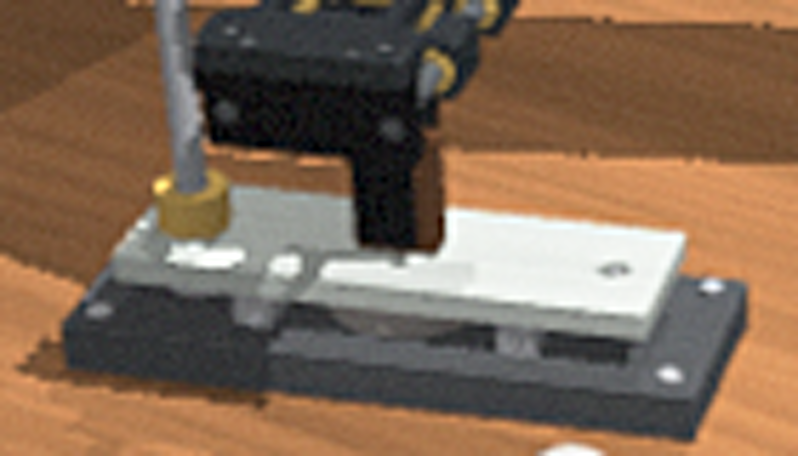

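The platen looks almost down and the dowel tip shows in the hole at (615,268). There is a side force in +x, so I'll shift that way before pressing further.

apply_moves([
  [[0.03,-0.01,-0.03,0,0,0,-1],[0.06,-0.02,-0.03,0,0,0,-1],[0.08,-0.03,-0.03,0,0,0,-1],[0.08,-0.03,-0.03,0,0,0,-1]],
])

```text
time_s: 21.15
position: [0.5015, -0.2444, 0.0628]
tcp_rot: [[-0.335, 0.942, 0.001], [0.942, 0.335, -0.001], [-0.001, 0.001, -1.0]]
force: [0.6, 1.6, 3.2]
opening: 0.184
grasp_force: 30.0
```

```bash
python3 -c "
from h import *
st2()"
```

```text
t 21.15 p [ 501.53 -244.43   62.81] F [0.63 1.63 3.22] M [ 0.099 -0.008 -0.033] op 16.0 g 30.0 yaw 109.6 z [ 1.e-03 -9.e-04 -1.e+00]
tool F [ 1.32  1.14 -3.22] M [-0.04   0.09   0.033]
```

apply_moves([
  [[0.08,-0.03,-0.05,0,0,0,-0.5],[0.08,-0.03,-0.05,0,0,0,0],[0.08,-0.03,-0.05,0,0,0,0],[0.08,-0.03,-0.05,0,0,0,0],[0.08,-0.03,-1,0,0,0,0],[0.08,-0.03,-4,0,0,0,0],[0.08,-0.03,-8,0,0,0,0],[0.08,-0.03,-13,0,0,0,0],[0.08,-0.03,-18,0,0,0,0],[0.08,-0.03,-20,0,0,0,0],[0.08,-0.03,-20,0,0,0,0],[0.08,-0.03,-20,0,0,0,0]],
])

```text
time_s: 22.65
position: [0.4998, -0.2428, 0.2618]
tcp_rot: [[-0.336, 0.942, -0.001], [0.942, 0.336, 0.001], [0.001, -0.001, -1.0]]
force: [0.5, 1.2, 0.0]
opening: 0.502
grasp_force: 0.0
```

```bash
python3 - <<'E'
from h import *
st2()
b=bot.capture("scene")
cv2.imwrite("pics/c9.png",cv2.resize(b[150:230,170:310],None,fx=5.7,fy=5.7,interpolation=cv2.INTER_CUBIC))
E
```

```text
t 22.65 p [ 499.83 -242.83  261.78] F [0.46 1.17 0.02] M [ 0.051 -0.144  0.014] op 43.66 g 0.0 yaw 109.6 z [-1.4e-03  9.0e-04 -1.0e+00]
tool F [ 0.95  0.82 -0.02] M [-0.153 -0.    -0.014]
```

View pics/c9.png

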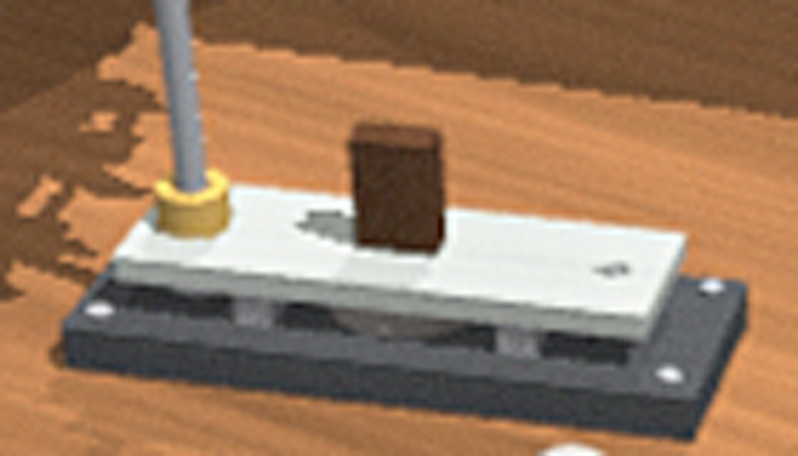

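The released platen sits flat on both stops. The bush is on the rod at (193,190) and the dowel shows in the hole at (612,269), so I'm handing in.

```bash
python3 -c "
from rig import bot
print(bot.hand_in())"
```

```text
the job is handed in; nothing more can be done
None
```

The die is closed: in the final picture the released platen sits flat on both stops, with its bush on the rod and the dowel in its end hole. I handed the job in at about 23 s. The hardest push I read at the end of a move was about 11 N.

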